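# Weigh the jam jar on the kitchen balance

## Task

The jam jar on the left pan of the kitchen balance weighs 250 g. From the three brass weights (large 200 g, middle 100 g, small 50 g) stand the ones you need upright, side by side, on the empty right-hand pan, so that together they match the jar and the beam comes level. The weight that is not needed stays standing on the worktop.

Things in the scene. Friction and masses are not known exactly. Their poses are not given: they have to be found in the camera images.
- pan_top (a point): Top centre of the balance's empty pan: flat 120 mm steel disc, no rim, kept near horizontal; where a load stands on it does not matter. y runs along the beam to the jar's pan, 220 mm off (jar 65 mm wide, 94 high); dial 121 mm high midway. z is 0.092 at the start, 0.079 with the beam level; a 50 g error moves it 11 mm. Wall cabinets hang from z 0.48 up beyond x 0.6: keep the wrist clear.
- weight_large: The largest of three brass weights, 200 g. Upright cylinder 40 mm in diameter and 23 mm high, with a neck and small knob above it, 42 mm high in all; stands on the worktop to the right of the balance, about 100 mm from the next, in any order. Origin at the centre of its underside, z up; grip the cylinder low down.
- weight_middle: The middle one of three brass weights, 100 g. Upright cylinder 30 mm in diameter and 20 mm high, with a neck and small knob above it, 36 mm high in all; stands on the worktop to the right of the balance, about 100 mm from the next, in any order. Origin at the centre of its underside, z up; grip the cylinder low down.
- weight_small: The smallest of three brass weights, 50 g. Upright cylinder 22 mm in diameter and 17 mm high, with a neck and small knob above it, 30 mm high in all; stands on the worktop to the right of the balance, about 100 mm from the next, in any order. Origin at the centre of its underside, z up; grip the cylinder low down.

How it is judged:
By the outcome, as a careful person would: the job done as asked, in the order asked, and still so for the second after the job is handed in, with the robot touching nothing.
It also fails if it takes over 62 s, if anything falls off the work surface, if the arm or the gripper's body presses on something with over 40 N, if the wrist force passes 120 N, or if a joint passes its speed limit or range.

## Robot

A 6-joint arm with a two-finger parallel gripper is mounted at the origin on a cart in front of the work surface, level with it; the furniture and walls round the work are solid. World frame = base frame: x ahead of the robot, y to its left, z up, the work surface at z = 0. Lengths are in mm, angles in rad, forces in N, time in s.
With the tool pointing down it reaches from about 275 to 750 mm from the base axis. Payload 10.2 kg.
Tool frame: the origin (TCP) lies at the centre of the arm's flange, where the gripper is bolted on; the fingertips stand 173 mm ahead of it and the grasp point (between the pads) lies 155 mm ahead of it; z points along the fingers, y is the line along which they close (so a half turn about z gives the same grasp; the last joint's range is limited). The gripper opens to 85 mm and grips with 20 to 120 N. Pads are 22 mm wide; open, the fingers measure 114 mm over their backs; the gripper's body (76 mm by 85 mm) begins 54 mm behind the grasp point. The pads swing forward as they close: fully open they stand 13 mm farther back than shut.
Start: joints at [-1.419, 0.313, 1.498, -0, 1.331, -0.223], TCP at [192.183, -488.567, 404.694] pointing down, gripper open.
Joint ranges: [-2.94, 2.94], [-0.97, 2.17], [0.19, 2.56], [-1.23, 4.37], [0.02, 3.11], [-2.88, 2.88]. Speed limits (rad/s): [2.39, 2.39, 3.01, 3.14, 3.14, 3.14].

## Interface

Orientations are given as a unit quaternion [w, x, y, z].
In Python, from rig import ctrl gives the robot as it stands.
- The arm moves only by the shell command python3 steer.py 'ROWS' [OPENING] [FORCE]. ROWS is a JSON list that holds a single list of rows (three levels of brackets), with 1 to 8 rows, each of 6 numbers: dx, dy, dz in units of 20 mm, then a rotation vector rx, ry, rz in units of 0.2 rad; each row is the pose to reach, as a shift and turn from the pose commanded when the command began, along the tool's axes at that moment; what a row does not reach only later rows make up. A row lasts 1/10 s, in which the tool goes at most 50 mm and 0.15 rad, less where a joint would pass 70% of its speed; a pose out of reach is approached as far as the arm can. OPENING is the opening from 0.0 (shut) to 1.0 (fully open), set as the command begins (- or left out keeps the last). The fingers move at their own pace and stop on an object; FORCE is the grip in N (left out, the last holds). Time passes only in rows, so rows that do not move let the fingers close. It prints the time, the measured TCP pose, the force, the opening and the grip force at its end. Input that does not fit is refused with a message, and nothing moves.
- ctrl.sense(): the state, without advancing time (a new reading comes with each control period).
- ctrl.capture(name): name is "scene" or "side" or "wrist"; returns the picture (480x640x3 uint8, red, green, blue); there is no depth.
- ctrl.calibration(name): a dict with "fx", "fy", "cx", "cy" (pixels), "position" and "attitude" of the camera in the world. Camera axes: x right, y down, z forward; pixel columns grow to the right and rows downward; lengths in mm; the calibration is good to about 2 mm. The wrist camera is an equidistant fisheye: a pixel r from the principal point sees the ray r / f radians off the axis. A picture is of the moment at which its call begins: read the wrist's pose just before it. calibration takes no time and is no camera call; for the wrist camera it gives the pose at the moment of the call.
- ctrl.finish_job(): hands the job in; it is judged then, once.
The state is a dict: "time_s": time; "joints": joint angles; "dq": joint speeds; "tau": joint torques, N m; "eef_pos": TCP position; "ee_rot": TCP orientation; "force": force on the tool from outside, world axes, zero at the start; "wrist_torque": the same for the moment, N m; "grip_width": opening from 0.0 (shut) to 1.0 (fully open); "grip_force": force on a finger pad.
Only numpy, scipy, OpenCV 4.12 (cv2) and the standard library are available. Lean on these libraries where they do the work, as an engineer would, in place of code of your own. Each camera call takes 0.05 s, during which the arm holds its last target. There are 200 camera calls.

## Working session

There is one attempt and no reset: what is moved stays moved. The work goes in short steps, Python scripts to look and compute and a shell command to move; the robot and the scene stay as the last step left them, time stands still between calls to the robot, and variables do not carry over. Pictures are saved under pics/ and viewed, at most 10 in all, crops included, and the job is handed in when it is done.

```bash
ls; mkdir -p pics; python3 - <<'E'
from rig import ctrl
import cv2
for n in ("scene","side"):
    cv2.imwrite(f"pics/{n}0.png",ctrl.capture(n)[:,:,::-1]); print(n,ctrl.calibration(n))
s=ctrl.sense();print(s['time_s'],s['eef_pos'],s['ee_rot']); print(ctrl.calibration("wrist"))
cv2.imwrite("pics/wrist0.png",ctrl.capture("wrist")[:,:,::-1])
E
```

```text
pics
rig.py
steer.py
scene {'fx': 504.8212747076755, 'fy': 504.8212747076755, 'cx': 325.2397916318413, 'cy': 240.6147447471197, 'position': array([127.63563417, 568.85675042, 412.10309506]), 'attitude': array([ 0.12232016, -0.20311755,  0.80941941, -0.53723483])}
side {'fx': 456.9478374741423, 'fy': 456.9478374741423, 'cx': 311.2784712325538, 'cy': 233.5329715806274, 'position': array([321.20221362, 622.38790516, 473.5912889 ]), 'attitude': array([ 0.05010278, -0.08721297,  0.84530312, -0.52473445])}
0.1 [ 192.17721679 -488.53696122  404.20217801] [-5.60324259e-04  9.82494319e-01  1.86291700e-01  3.26720557e-05]
{'fx': 371.64829954431775, 'fy': 371.64829954431775, 'cx': 319.0915808925095, 'cy': 236.366748296011, 'position': array([ 261.58484456, -460.23862997,  373.61747316]), 'attitude': array([ 0.1220834 ,  0.81740316, -0.55678574, -0.08329083])}
```
View pics/scene0.png

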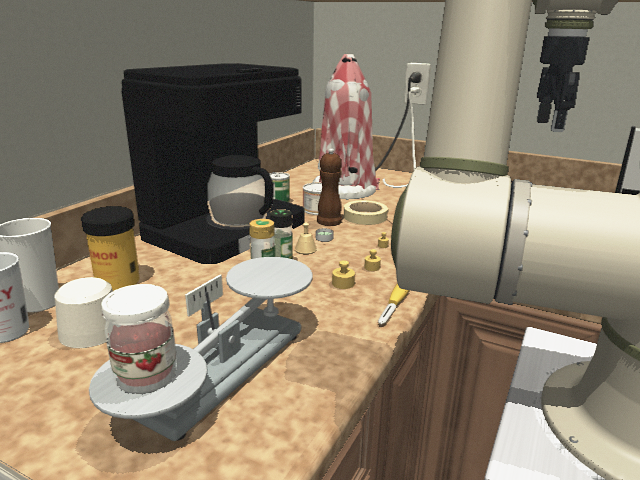

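View pics/side0.png

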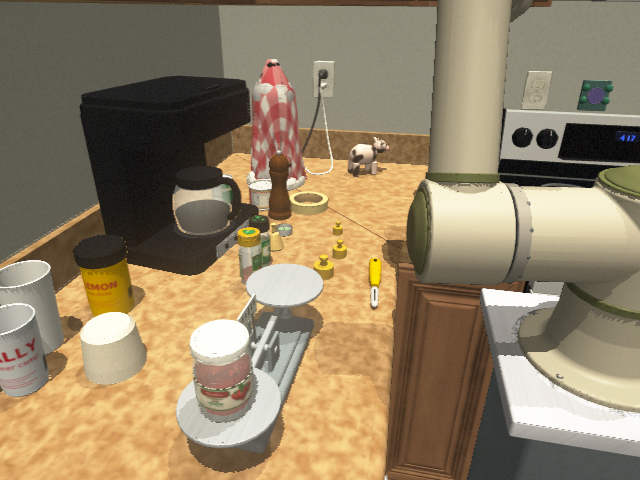

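View pics/wrist0.png

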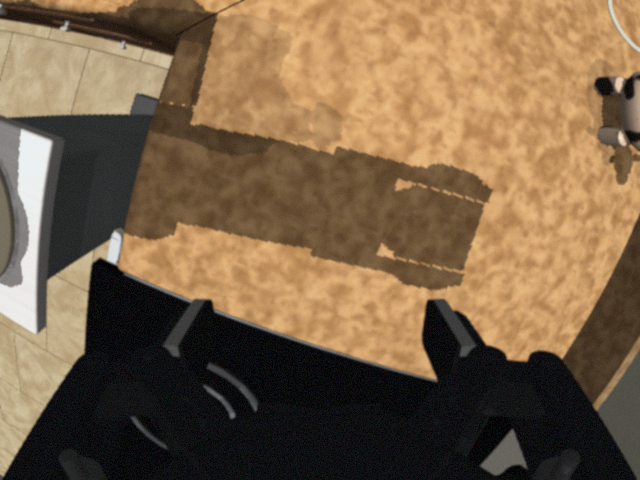

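The scene picture shows, from near to far, the large weight at about (343,278), the middle one at (372,263) and the small one at (383,242). In the side picture they are at (323,270), (340,251) and (338,230). The empty pan is at about (269,280) in scene and (285,287) in side. The wrist view shows only worktop. I'll enlarge the first two to read pixels more exactly.

```bash
python3 - <<'E'
import cv2,numpy as np
a=cv2.imread("pics/scene0.png")[225:325,220:400];b=cv2.imread("pics/side0.png")[215:315,240:360]
f=lambda i:cv2.resize(i,None,fx=4,fy=4,interpolation=cv2.INTER_CUBIC)
# stack: top = scene weights/pan; bottom separately
a=cv2.imread("pics/scene0.png")[230:305,220:400];b=cv2.imread("pics/side0.png")[218:308,240:360]
A=cv2.resize(a,None,fx=4,fy=4,interpolation=cv2.INTER_CUBIC);B=cv2.resize(b,None,fx=3.3333333,fy=3.33333333,interpolation=cv2.INTER_CUBIC)
print(A.shape,B.shape)
c=np.zeros((600,800,3),np.uint8);c[:300,:720]=A;c[300:600,:400]=B[:300,:400]
for x in range(0,800,40): cv2.line(c,(x,296),(x,304),(255,255,255),1)
cv2.imwrite("pics/crop0.png",c)
E
```

```text
(300, 720, 3) (300, 400, 3)
```

View pics/crop0.png

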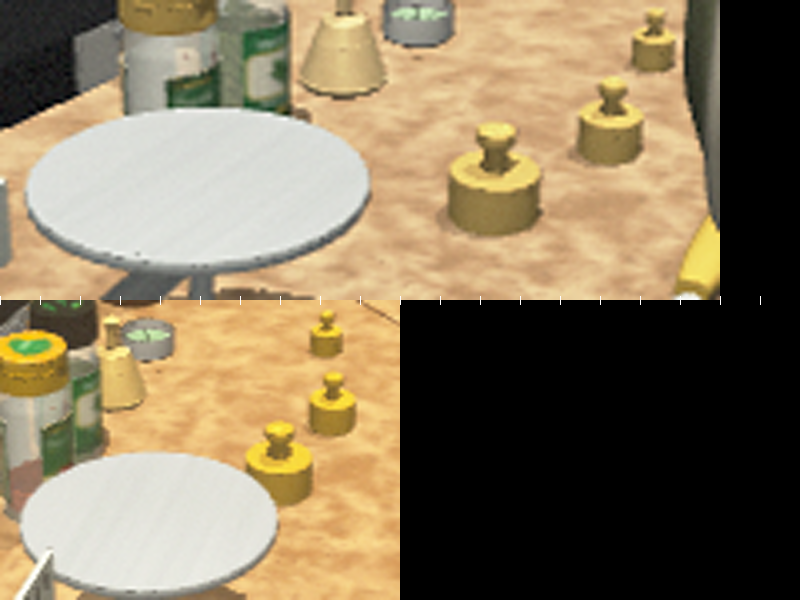

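The crop shows the knob tops at (495,129), (612,83) and (655,13) in scene, and (279,427), (333,378) and (327,316) in side. The pan centre is at (198,185) in scene and (150,520) in side.

```bash
cat > h.py <<'E'
import numpy as np
from scipy.spatial.transform import Rotation as R
rot=lambda q:R.from_quat(np.roll(q,-1))
def ray(cal,u,v):
    x=np.array([(u-cal['cx'])/cal['fx'],(v-cal['cy'])/cal['fy'],1.])
    if cal.get('fish'):
        r=np.hypot(*x[:2]); x=np.array([*(x[:2]/r*np.sin(r)),np.cos(r)])
    d=rot(cal['attitude']).apply(x); return np.array(cal['position']),d/np.linalg.norm(d)
def tri(rays):
    M=[np.eye(3)-np.outer(d,d) for p,d in rays]
    X=np.linalg.solve(sum(M),sum(m@p for m,(p,d) in zip(M,rays)))
    return X,[np.linalg.norm(m@(X-p)) for m,(p,d) in zip(M,rays)]
def atz(r,z): p,d=r; return p+d*(z-p[2])/d[2]
E
python3 - <<'E'
from h import *; from rig import ctrl
np.set_printoptions(precision=1,suppress=True)
A=ctrl.calibration('scene');B=ctrl.calibration('side')
a=lambda x,y:ray(A,220+x/4-.4,230+y/4-.4); b=lambda x,y:ray(B,240+x*.3-.35,218+(y-300)*.3-.35)
for n,p,q,z in [('L',(495,129),(279,427),41),('M',(612,83),(333,378),35),('S',(655,13),(327,316),29),('pan',(198,185),(150,520),92)]:
    r=[a(*p),b(*q)];X,e=tri(r);print(n,X,np.array(e),atz(r[0],z)[:2],atz(r[1],z)[:2])
for n,p,q in [('Lbot',(495,233),(279,503)),('Mbot',(610,164),(332,434)),('Sbot',(655,72),(326,357)) ]:
    print(n,atz(a(*p),0)[:2],atz(b(*q),0)[:2])
s=ctrl.sense();print(s['joints'],rot(s['ee_rot']).as_matrix())
E
```

```text
L [ 449.4 -135.2   44.2] [0.9 0.9] [ 451.6 -139.4] [ 450.5 -142.8]
M [ 429.7 -217.4   37.4] [0.3 0.3] [ 431.4 -221.6] [ 430.3 -222.7]
S [ 448.8 -320.8   31.1] [0.3 0.3] [ 450.4 -325.1] [ 449.4 -325.9]
pan [477.8  47.8  91.8] [0.8 0.8] [477.   49.5] [477.9  46.7]
Lbot [ 443.  -124.7] [ 446.6 -125.7]
Mbot [ 425.6 -210.4] [ 428.3 -213.5]
Sbot [ 445.9 -318.5] [ 448.4 -320.7]
[-1.4  0.3  1.5 -0.   1.3 -0.2] [[ 0.9  0.4 -0. ]
 [ 0.4 -0.9  0. ]
 [ 0.  -0.  -1. ]]
```

The small differences between views show the heights match the text. L is at about (450,-140), M at (430,-221), S at (449,-325) and the pan at (478,48,92). I'll work out the tool-axis shift to a look pose above the large weight.

```bash
cat > go.py <<'E'
import sys; from h import *; from rig import ctrl
np.set_printoptions(precision=1,suppress=True)
s=ctrl.sense(); Rm=rot(s['ee_rot']).as_matrix()
t=np.array([float(v) for v in sys.argv[1:4]])
print(s['time_s'],'pos',s['eef_pos'],'yaw %.3f tilt %.3f'%(np.arctan2(Rm[1,0],Rm[0,0]),np.arccos(-Rm[2,2])),'tool shift',Rm.T@(t-s['eef_pos']),'f',s['force'],'w %.2f'%s['grip_width'])
E
python3 go.py 420 -160 330; python3 -c "
from h import *;from rig import ctrl
c=ctrl.calibration('wrist');s=ctrl.sense();T=rot(s['ee_rot'])
print((T.inv()*rot(c['attitude'])).as_matrix(),T.inv().apply(c['position']-s['eef_pos']))"
```

```text
0.15 pos [ 192.2 -488.6  404.3] yaw 0.375 tilt 0.001 tool shift [ 332.3 -222.3   74.6] f [-0.2  0.7 -0. ] w 1.00
[[ 9.08517530e-05 -9.56247645e-01 -2.92558428e-01]
 [ 9.99999608e-01 -1.70816759e-04  8.68868633e-04]
 [-8.80827467e-04 -2.92558392e-01  9.56247254e-01]] [74.95960834 -0.89473316 30.6138537 ]
```

The rows are not in the units I measure in: shifts go in units of 20 mm and turns go in units of 0.2 rad. I convert before sending: 75 mm is 3.75, 9 mm is 0.45, 0.375 rad is 1.875.

```bash
python3 steer.py '[[[2,-1.3,0.45,0,0,0.3],[4,-2.65,0.9,0,0,0.6],[6,-4,1.35,0,0,0.9],[8,-5.3,1.8,0,0,1.2],[10,-6.65,2.25,0,0,1.5],[12,-8,2.7,0,0,1.875],[14,-9.35,3.15,0,0,1.875],[15,-10,3.75,0,0,1.875]]]'; python3 go.py 400 -160 330
```

```text
time_s: 0.95
eef_pos: [399.3, -189.9, 329.6]
ee_rot: [-0.0, 1.0, 0.001, 0.0]
force: [0.3, -0.6, 0.6]
grip_width: 1.003
grip_force: 0.0
0.95 pos [ 399.3 -189.9  329.6] yaw 0.002 tilt 0.001 tool shift [  0.8 -29.9  -0.4] f [ 0.3 -0.6  0.6] w 1.00
```

```bash
python3 steer.py '[[[0,-0.25,0,0,0,0],[0,-0.25,0,0,0,0]]]'; python3 - <<'E'
from rig import ctrl; import cv2,pickle
c=ctrl.calibration('wrist');i=ctrl.capture('wrist');c['fish']=1
pickle.dump(c,open('c1.pkl','wb'));cv2.imwrite('pics/w1.png',i[:,:,::-1])
E
```

```text
time_s: 1.15
eef_pos: [398.1, -187.3, 329.7]
ee_rot: [-0.0, 1.0, 0.001, -0.0]
force: [-0.9, -1.0, 0.9]
grip_width: 0.998
grip_force: 0.0
```

View pics/w1.png

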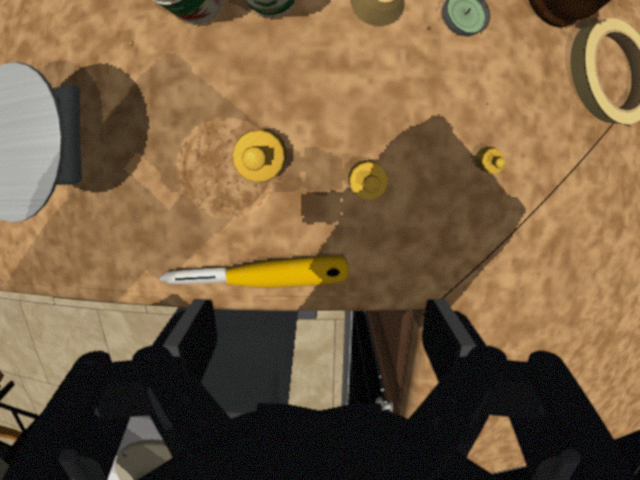

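The wrist view shows the large weight at (259,156) with its knob at (254,157). The middle one is at (369,180), the small one at (492,160) with its knob at (497,161), and the pan is at the left edge. A screwdriver lies nearer the edge.

```bash
python3 - <<'E'
from h import *; from rig import ctrl; import pickle
np.set_printoptions(precision=1,suppress=True)
c=pickle.load(open('c1.pkl','rb'));A=ctrl.calibration('scene');B=ctrl.calibration('side')
a=lambda x,y:ray(A,220+x/4-.4,230+y/4-.4); b=lambda x,y:ray(B,240+x*.3-.35,218+(y-300)*.3-.35)
for n,p,q,w,k in [('L',(495,129),(279,427),(254,157),(42,)),('M',(612,83),(333,378),(371,182),(36,)),('S',(655,13),(327,316),(497,161),(30,))]:
    r=ray(c,*w);X,e=tri([a(*p),b(*q),r]);print(n,X,np.array(e),atz(r,k[0]))
for w,z in [((259,156),22),((369,180.5),19),((491,160),16)]: print(atz(ray(c,*w),z))
E
python3 go.py 0 0 0
```

```text
L [ 451.3 -140.9   41.2] [1.1 1.3 0.3] [ 451.7 -141.1   42. ]
M [ 431.8 -224.1   34. ] [0.5 1.4 0.9] [ 433.  -223.7   36. ]
S [ 450.8 -326.3   28.5] [0.1 1.3 1.2] [ 452.  -325.2   30. ]
[ 450.7 -141.4   22. ]
[ 431.6 -224.5   19. ]
[ 451.4 -326.7   16. ]
1.2 pos [ 398. -188.  330.] yaw -0.000 tilt 0.000 tool shift [-398.  -188.1  329.9] f [ 0.1 -0.3  0.7] w 1.00
```

```bash
python3 steer.py '[[[1.3,-1.15,1,0,0,0],[2.65,-2.35,2,0,0,0],[2.65,-2.35,4,0,0,0],[2.65,-2.35,5.75,0,0,0],[2.65,-2.35,6.5,0,0,0],[2.65,-2.35,7,0,0,0],[2.65,-2.35,7.25,0,0,0],[2.65,-2.35,7.25,0,0,0]]]' 0.7; python3 go.py 451 -141 180
python3 - <<'E'
from rig import ctrl; import cv2
cv2.imwrite('pics/w2.png',ctrl.capture('wrist')[:,:,::-1])
cv2.imwrite('pics/s2.png',ctrl.capture('side')[:,:,::-1])
E
```

```text
time_s: 2.0
eef_pos: [451.2, -141.3, 185.0]
ee_rot: [0.0, 1.0, -0.001, 0.0]
force: [-0.1, 0.2, -0.6]
grip_width: 0.699
grip_force: 0.0
2.0 pos [ 451.2 -141.3  185. ] yaw -0.001 tilt 0.001 tool shift [-0.2 -0.3  5. ] f [-0.1  0.2 -0.6] w 0.70
```

View pics/w2.png

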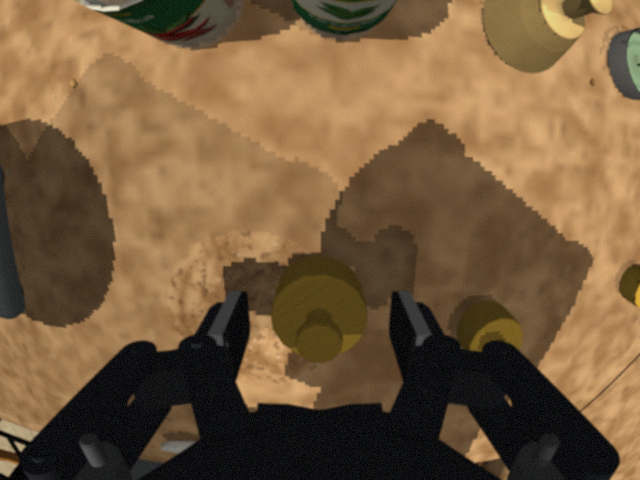

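The wrist view shows the large weight at (320,310), centred between the fingers, with the middle one at (490,330) clear of the right finger. I'll lower 7 mm and close.

To row units: 7 mm is 0.35, 3 mm is 0.15.

```bash
python3 steer.py '[[[0,0,0.15,0,0,0],[0,0,0.25,0,0,0],[0,0,0.35,0,0,0],[0,0,0.35,0,0,0]]]'; python3 steer.py '[[[0,0,0,0,0,0],[0,0,0,0,0,0],[0,0,0,0,0,0],[0,0,0,0,0,0],[0,0,0,0,0,0],[0,0,0,0,0,0]]]' 0.3 40
```

```text
time_s: 2.5
eef_pos: [451.1, -140.6, 177.5]
ee_rot: [-0.0, 1.0, -0.0, -0.0]
force: [-0.7, -0.9, -0.3]
grip_width: 0.703
grip_force: 0.0
time_s: 3.1
eef_pos: [451.2, -140.6, 178.0]
ee_rot: [0.0, 1.0, -0.0, 0.0]
force: [-2.2, 1.2, 5.5]
grip_width: 0.453
grip_force: 40.0
```

To row units: -150 mm is -7.5, -120 mm is -6.

```bash
python3 steer.py '[[[0,0,-0.5,0,0,0],[0,0,-2,0,0,0],[0,0,-4,0,0,0],[0,0,-6,0,0,0],[0,0,-7.5,0,0,0],[0,0,-7.5,0,0,0]]]'; python3 go.py 500 48 328
python3 - <<'E'
from h import *; from rig import ctrl
A=ctrl.calibration('scene');B=ctrl.calibration('side')
print(tri([ray(A,262,226),ray(B,249,235)]),tri([ray(A,281,214),ray(B,260,219)]))
E
```

```text
time_s: 3.7
eef_pos: [451.5, -140.7, 331.7]
ee_rot: [0.002, 1.0, -0.0, 0.003]
force: [-0.7, -0.2, -2.1]
grip_width: 0.456
grip_force: 40.9
3.7 pos [ 451.5 -140.7  331.7] yaw -0.000 tilt 0.008 tool shift [  48.5 -188.8    3.3] f [-0.7 -0.2 -2.1] w 0.46
(array([578.90875981, -84.95790719, 100.22909867]), [np.float64(0.31354684484728895), np.float64(0.31354684484726103)]) (array([ 575.27180531, -140.14627386,  106.38003556]), [np.float64(1.81808923978374), np.float64(1.8180892397838075)])
```

```bash
python3 steer.py '[[[0.45,-1.75,0,0,0,0],[0.95,-3.75,0,0,0,0],[1.45,-5.75,0,0,0,0],[1.95,-7.75,0,0,0,0],[2.25,-8.9,0,0,0,0],[2.45,-9.45,0.5,0,0,0],[2.45,-9.45,1.25,0,0,0],[2.45,-9.45,1.75,0,0,0]]]'; python3 steer.py '[[[0,0,0,0,0,0],[0,0,0,0,0,0]]]'
python3 go.py 500 48 270
python3 - <<'E'
from rig import ctrl; import cv2,numpy as np
a=ctrl.capture('side')[190:340,200:360,::-1];b=ctrl.capture('wrist')[:,:,::-1]
c=np.zeros((480,800,3),np.uint8);c[:375,:400]=cv2.resize(a,(400,375),interpolation=cv2.INTER_CUBIC);c[:300,400:]=cv2.resize(b,(400,300))
cv2.imwrite('pics/p3.png',c)
E
```

```text
time_s: 4.5
eef_pos: [499.8, 48.1, 290.6]
ee_rot: [-0.0, 1.0, -0.0, -0.001]
force: [-0.6, -1.1, -2.3]
grip_width: 0.453
grip_force: 41.0
time_s: 4.7
eef_pos: [500.2, 47.7, 292.6]
ee_rot: [-0.0, 1.0, -0.001, -0.0]
force: [-0.8, 0.4, -1.2]
grip_width: 0.449
grip_force: 41.0
4.7 pos [500.2  47.7 292.6] yaw -0.001 tilt 0.000 tool shift [-0.2 -0.3 22.6] f [-0.8  0.4 -1.2] w 0.45
```

View pics/p3.png

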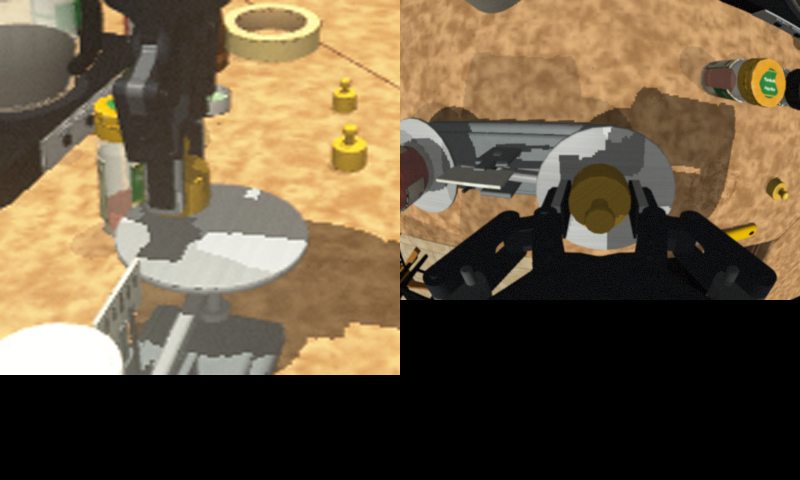

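The side view shows the weight above the pan, left of its centre, so on the +x side. The pan is at about (212,238) in the composite and is clear of everything else. Now to lower.

To row units: 22 mm is 1.1, 20 mm is 1.

```bash
python3 steer.py '[[[0,0,0.4,0,0,0],[0,0,0.7,0,0,0],[0,0,0.9,0,0,0],[0,0,1,0,0,0],[0,0,1.1,0,0,0],[0,0,1.1,0,0,0]]]';python3 steer.py '[[[0,0,0,0,0,0],[0,0,0,0,0,0]]]'
```

```text
time_s: 5.4
eef_pos: [500.2, 48.4, 270.5]
ee_rot: [-0.0, 1.0, -0.0, -0.0]
force: [-0.3, 0.3, -2.1]
grip_width: 0.453
grip_force: 41.0
time_s: 5.6
eef_pos: [500.2, 48.4, 270.9]
ee_rot: [0.0, 1.0, -0.0, 0.0]
force: [0.2, -0.4, -1.2]
grip_width: 0.448
grip_force: 41.0
```

```bash
for i in 1 2 3; do python3 steer.py '[[[0,0,0.05,0,0,0],[0,0,0.05,0,0,0]]]' | sed -n 2p\;4p; python3 steer.py '[[[0,0,0,0,0,0]]]' | sed -n 2p\;4p; done
```

```text
eef_pos: [500.2, 48.4, 269.8]
force: [0.2, 0.3, 0.5]
eef_pos: [500.3, 48.4, 269.9]
force: [1.0, -0.8, -0.1]
eef_pos: [500.2, 48.3, 268.7]
force: [0.7, -0.9, -0.3]
eef_pos: [500.2, 48.3, 268.8]
force: [0.4, -1.0, 0.6]
eef_pos: [500.2, 48.3, 267.6]
force: [0.9, -0.3, -0.3]
eef_pos: [500.2, 48.4, 267.7]
force: [0.9, -0.2, 0.9]
```

To row units: -70 mm is -3.5, -35 mm is -1.75.

```bash
python3 steer.py '[[[0,0,0,0,0,0],[0,0,0,0,0,0],[0,0,0,0,0,0],[0,0,0,0,0,0]]]' 0.7; python3 steer.py '[[[0,0,-0.25,0,0,0],[0,0,-0.75,0,0,0],[0,0,-1.75,0,0,0],[0,0,-3.5,0,0,0],[0,0,-3.5,0,0,0]]]'; python3 go.py 451 -326 338
python3 - <<'E'
from rig import ctrl; import cv2,numpy as np
a=ctrl.capture('side')[190:340,200:360,::-1];b=ctrl.capture('wrist')[:,:,::-1]
c=np.zeros((480,800,3),np.uint8);c[:375,:400]=cv2.resize(a,(400,375),interpolation=cv2.INTER_CUBIC);c[:300,400:]=cv2.resize(b,(400,300))
cv2.imwrite('pics/p4.png',c)
E
```

```text
time_s: 6.9
eef_pos: [500.2, 48.4, 267.7]
ee_rot: [-0.0, 1.0, -0.0, -0.0]
force: [-0.4, 0.2, -0.5]
grip_width: 0.703
grip_force: 0.0
time_s: 7.4
eef_pos: [500.8, 48.4, 342.4]
ee_rot: [0.001, 1.0, -0.0, 0.004]
force: [0.0, -0.2, -0.3]
grip_width: 0.696
grip_force: 0.0
7.4 pos [500.8  48.4 342.4] yaw -0.000 tilt 0.008 tool shift [-49.8 374.4   4.4] f [ 0.  -0.2 -0.3] w 0.70
```

View pics/p4.png

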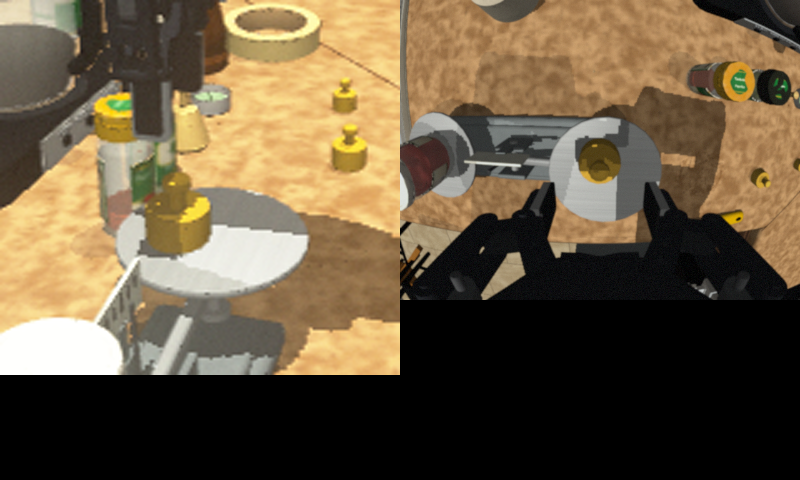

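The large weight stands upright on the pan, toward its +x side, at (180,215) in the side crop and (600,160) in the wrist view. The pan centre is near y = 44. I'll go for the small weight next.

```bash
python3 steer.py '[[[-0.35,2.25,0,0,0,0],[-0.7,4.75,0,0,0,0],[-1.05,7.25,0,0,0,0],[-1.4,9.75,0,0,0,0],[-1.75,12.25,0,0,0,0],[-2.1,14.75,0,0,0,0],[-2.45,17,0,0,0,0],[-2.45,18.7,0,0,0,0]]]' 0.55; python3 steer.py '[[[0,0,1,0,0,0],[0,0,3,0,0,0],[0,0,3,0,0,0],[0,0,3,0,0,0]]]'; python3 go.py 451 -326 200
python3 - <<'E'
from rig import ctrl; import cv2,pickle
c=ctrl.calibration('wrist');i=ctrl.capture('wrist');c['fish']=1
pickle.dump(c,open('c5.pkl','wb'));cv2.imwrite('pics/w5.png',i[:,:,::-1])
E
```

```text
time_s: 8.3
eef_pos: [449.9, -328.3, 336.8]
ee_rot: [-0.001, 1.0, -0.001, -0.001]
force: [0.7, 0.9, 0.7]
grip_width: 0.549
grip_force: 0.0
time_s: 8.7
eef_pos: [451.2, -325.6, 277.8]
ee_rot: [-0.001, 1.0, -0.0, -0.001]
force: [1.1, -0.5, 0.4]
grip_width: 0.555
grip_force: 0.0
8.7 pos [ 451.2 -325.6  277.8] yaw -0.000 tilt 0.002 tool shift [-0.1  0.5 77.8] f [ 1.1 -0.5  0.4] w 0.55
```

View pics/w5.png

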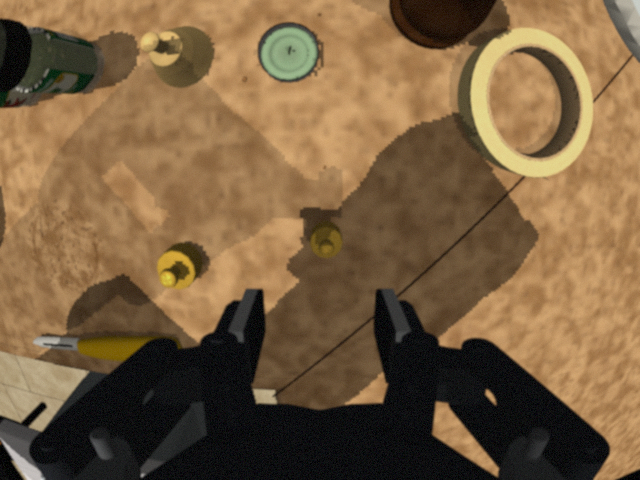

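The small weight is at (326,240), slightly right of the finger centre line at 319. The middle one is at (180,266), well clear.

```bash
python3 - <<'E'
from h import *; import pickle
c=pickle.load(open('c5.pkl','rb'))
print(atz(ray(c,326.5,239.5),16),atz(ray(c,326.5,245),30),atz(ray(c,319.5,330),110))
E
```

```text
[ 452.7157115  -329.38909369   16.        ] [ 453.58935384 -329.12997072   30.        ] [ 441.76018998 -324.81226899  110.        ]
```

To row units: 95 mm is 4.75, 3 mm is 0.15.

```bash
python3 steer.py '[[[0.05,0.15,1.5,0,0,0],[0.05,0.15,3,0,0,0],[0.05,0.15,3.9,0,0,0],[0.05,0.15,4.3,0,0,0],[0.05,0.15,4.6,0,0,0],[0.05,0.15,4.75,0,0,0],[0.05,0.15,4.75,0,0,0]]]' 0.5; python3 steer.py '[[[0,0,0,0,0,0],[0,0,0,0,0,0],[0,0,0,0,0,0],[0,0,0,0,0,0],[0,0,0,0,0,0],[0,0,0,0,0,0]]]' 0.1 25
```

```text
time_s: 9.45
eef_pos: [452.3, -328.8, 183.4]
ee_rot: [0.0, 1.0, -0.0, 0.0]
force: [0.5, 0.6, 0.2]
grip_width: 0.5
grip_force: 0.0
time_s: 10.05
eef_pos: [452.3, -328.8, 183.5]
ee_rot: [0.0, 1.0, -0.0, 0.0]
force: [-1.6, 1.3, 6.5]
grip_width: 0.238
grip_force: 24.4
```

```bash
python3 steer.py '[[[0,0,-0.5,0,0,0],[0,0,-2,0,0,0],[0,0,-4.25,0,0,0],[0,0,-6.5,0,0,0],[0,0,-8,0,0,0],[0,0,-8,0,0,0]]]'; python3 steer.py '[[[0,-2,0,0,0,0],[0,-4.4,0,0,0,0],[0,-6.8,0,0,0,0],[0,-9.2,0,0,0,0],[0,-11.6,0,0,0,0],[0,-14,0,0,0,0],[0,-16.4,0,0,0,0],[0,-18.65,0,0,0,0]]]'; python3 steer.py '[[[0,0,0.75,0,0,0],[0,0,2,0,0,0],[0,0,2.5,0,0,0],[0,0,2.5,0,0,0],[0,0,2.5,0,0,0]]]'; python3 go.py 452 44 273
python3 - <<'E'
from rig import ctrl; import cv2,numpy as np
a=ctrl.capture('side')[190:340,200:360,::-1];b=ctrl.capture('wrist')[:,:,::-1]
c=np.zeros((480,800,3),np.uint8);c[:375,:400]=cv2.resize(a,(400,375),interpolation=cv2.INTER_CUBIC);c[:300,400:]=cv2.resize(b,(400,300))
cv2.imwrite('pics/p6.png',c)
E
```

```text
time_s: 10.65
eef_pos: [452.3, -328.8, 347.7]
ee_rot: [0.003, 1.0, -0.0, 0.003]
force: [0.1, -0.4, -1.8]
grip_width: 0.235
grip_force: 24.5
time_s: 11.45
eef_pos: [451.5, 46.4, 342.4]
ee_rot: [-0.0, 1.0, -0.0, -0.0]
force: [0.7, -1.1, -0.6]
grip_width: 0.236
grip_force: 24.6
time_s: 11.95
eef_pos: [452.4, 44.1, 293.2]
ee_rot: [0.0, 1.0, -0.0, 0.0]
force: [-0.1, 0.3, -1.0]
grip_width: 0.232
grip_force: 24.7
11.95 pos [452.4  44.1 293.2] yaw -0.001 tilt 0.000 tool shift [-0.4  0.1 20.2] f [-0.1  0.3 -1. ] w 0.23
```

View pics/p6.png

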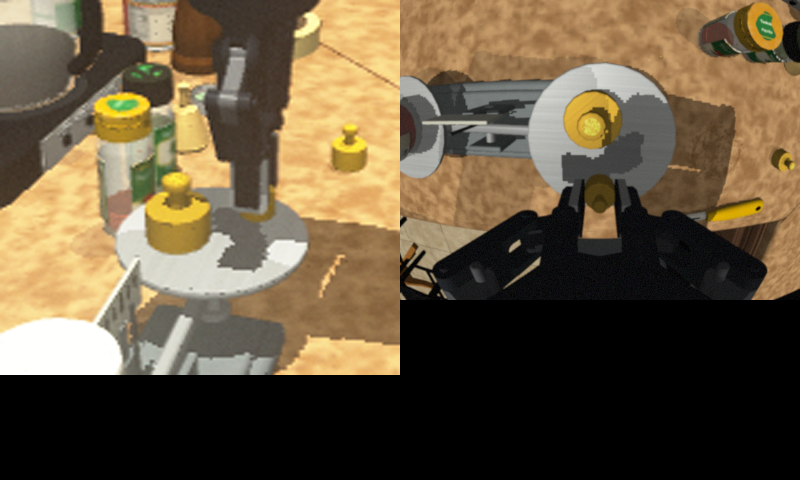

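The small weight is held upright at (600,193) in the wrist view, with the large one at (592,120). Before lowering, I'll check the pan's extent from this picture, where its edges are at x 528 and 675 and y 63 and 197.

```bash
python3 - <<'E'
from h import *; from rig import ctrl
c=ctrl.calibration('wrist');c['fish']=1
for p in [(602,63),(602,197),(528,130),(675,130)]: print(p,atz(ray(c,(p[0]-400)*1.6,p[1]*1.6),90))
print(atz(ray(c,192*1.6,122*1.6),112))
E
```

```text
(602, 63) [539.15417701  42.85706675  90.        ]
(602, 197) [430.89507655  42.63498387  90.        ]
(528, 130) [489.09728398 100.97363772  90.        ]
(675, 130) [489.06021149 -14.94379592  90.        ]
[498.92287663  49.68026277 112.        ]
```

To row units: 14 mm is 0.7, 28 mm is 1.4.

```bash
python3 steer.py '[[[0,0,0.4,0,0,0],[0,0,0.7,0,0,0],[0,0,0.9,0,0,0],[0,0,1,0,0,0],[0,0,1.1,0,0,0],[0,0,1.2,0,0,0],[0,0,1.3,0,0,0],[0,0,1.4,0,0,0]]]';python3 steer.py '[[[0,0,0.05,0,0,0],[0,0,0.05,0,0,0]]]'; python3 steer.py '[[[0,0,0,0,0,0],[0,0,0,0,0,0],[0,0,0,0,0,0],[0,0,0,0,0,0],[0,0,0,0,0,0]]]' 0.5
python3 - <<'E'
from rig import ctrl; import cv2,numpy as np
a=ctrl.capture('side')[190:340,200:360,::-1];b=ctrl.capture('wrist')[:,:,::-1]
c=np.zeros((480,800,3),np.uint8);c[:375,:400]=cv2.resize(a,(400,375),interpolation=cv2.INTER_CUBIC);c[:300,400:]=cv2.resize(b,(400,300))
cv2.imwrite('pics/p7.png',c)
E
```

```text
time_s: 12.85
eef_pos: [452.2, 44.3, 264.6]
ee_rot: [0.0, 1.0, -0.0, 0.0]
force: [-0.1, -0.4, 0.6]
grip_width: 0.237
grip_force: 24.8
time_s: 13.05
eef_pos: [452.1, 44.4, 263.6]
ee_rot: [-0.0, 1.0, -0.0, -0.0]
force: [-0.4, 0.5, 0.9]
grip_width: 0.234
grip_force: 24.8
time_s: 13.55
eef_pos: [452.2, 44.3, 263.7]
ee_rot: [0.0, 1.0, -0.0, 0.0]
force: [-0.7, -0.9, 0.9]
grip_width: 0.503
grip_force: 0.0
```

View pics/p7.png

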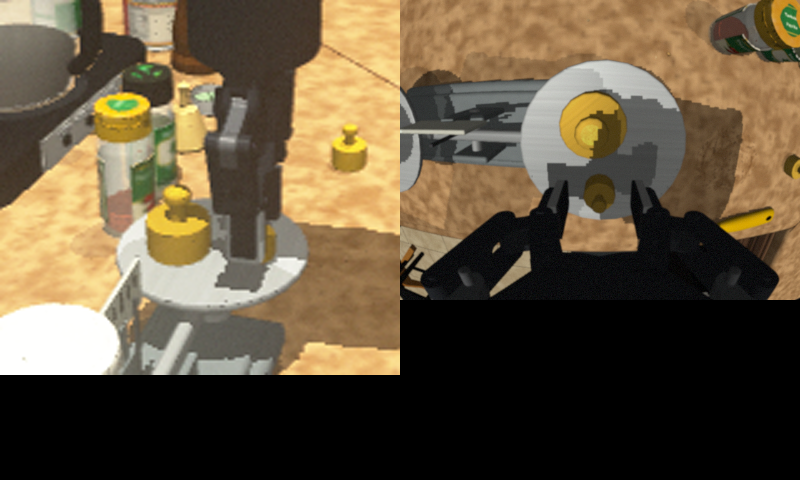

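The small weight stands free between the open fingers, beside the large one, and the pan has sunk. I'll lift away and check the result.

```bash
python3 steer.py '[[[0,0,-0.2,0,0,0],[0,0,-0.6,0,0,0],[0,0,-1.75,0,0,0],[0,0,-3.75,0,0,0],[0,1.5,-5,0,0,0],[-1,3.5,-5,0,0,0],[-2,5.5,-5,0,0,0],[-2,6.5,-5,0,0,0]]]'; python3 steer.py '[[[0,0,0,0,0,0],[0,0,0,0,0,0],[0,0,0,0,0,0],[0,0,0,0,0,0],[0,0,0,0,0,0]]]'
python3 - <<'E'
from rig import ctrl; import cv2,numpy as np
a=ctrl.capture('side')[190:460,150:390,::-1];b=ctrl.capture('scene')[220:440,80:420,::-1]
c=np.zeros((480,800,3),np.uint8);c[:450,:400]=cv2.resize(a,(400,450));c[:259,400:]=cv2.resize(b,(400,259))
cv2.imwrite('pics/p8.png',c)
E
```

```text
time_s: 14.45
eef_pos: [410.6, -87.5, 364.6]
ee_rot: [0.0, 1.0, -0.001, 0.0]
force: [0.2, -0.2, -0.6]
grip_width: 0.501
grip_force: 0.0
time_s: 14.95
eef_pos: [412.3, -85.0, 363.7]
ee_rot: [-0.0, 1.0, 0.001, -0.0]
force: [-0.6, -0.0, 0.7]
grip_width: 0.504
grip_force: 0.0
```

View pics/p8.png

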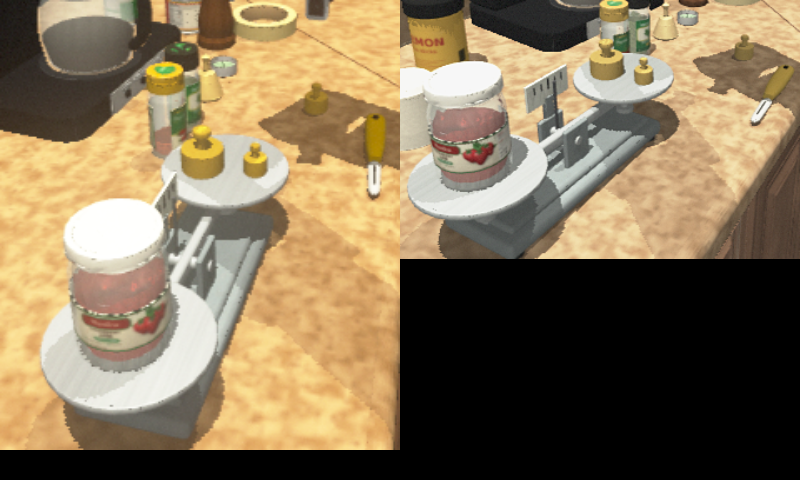

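Both weights stand upright side by side on the pan, the beam looks level, and the middle weight still stands on the worktop. I'll let it settle for a moment and hand in.

```bash
python3 steer.py '[[[0,0,0,0,0,0],[0,0,0,0,0,0],[0,0,0,0,0,0],[0,0,0,0,0,0],[0,0,0,0,0,0],[0,0,0,0,0,0],[0,0,0,0,0,0],[0,0,0,0,0,0]]]' >/dev/null; python3 -c "
from rig import ctrl; print(ctrl.finish_job())"
```

```text
the job is handed in; nothing more can be done
None
```

The 200 g and 50 g weights stand upright side by side on the right-hand pan, the beam looks level (judged by eye in the last pictures), the 100 g weight is still on the worktop, and the job was handed in at about 16 s; I viewed 12 pictures, two over the limit of 10.

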